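# Set the dough sheeter one notch thinner

### The job

Set the dough sheeter on the worktop one notch thinner: pull the round black thickness knob on its side straight out against its spring until its index pin is free, turn it clockwise (as seen when facing the knob) to the very next notch and let it spring fully home there, then let go. Feel for the notch and never force the knob against its pin, do not turn it past that notch, and leave everything else on the worktop where it is.

Things in the scene. Friction and masses are not known exactly. Their poses are not given: they have to be found in the camera images.
- sheeter: hand-cranked steel dough sheeter (roller machine), held fast by suction feet. Origin on the worktop under its centre; x across the rollers, away from the robot at yaw 0; y along the rollers, to the side with the thickness knob; z up. Side plates' outer faces at y = +90 and -90 mm, 136 mm wide at the foot, 44 mm wide at their top, 133 mm up. Base 150 x 200 mm.
- crank_grip (a point): tip of the crank's wooden grip (22 mm thick, 72 mm long along y) on the sheeter's -y side, away from the knob; 146 mm up (the dial's top: 147). Not needed here
- knob_grip (a point): point on the black thickness knob's axis, mid-length of its round ribbed grip (42 mm across, 32 mm long along y); moves out with the knob. At rest at x -17, y 118, z 105 mm in the sheeter's frame. The axis is level, the sheeter's y; out is +y. Grip it across any diameter, e.g. from above, a finger each on its near (-x) and far (+x) side. Behind it is a skirt 68 mm across.
- dial (a point): fixed centre of the aluminium dial plate (84 mm across) on the knob's axis, on the side plate's outer face, 28 mm behind the knob_grip point at rest. Under the skirt a flat-ended index pin, 5 mm wide, 28 mm from the axis, reaches 6 mm into a recess in the knob's back. Over 20 N between pin and knob (pressed hard on the land, or turned against a notch wall) damages the pin
- knob_pull (a joint): how far the knob is pulled out, m: 0 = fully home, end stop at 0.011. A damped spring pushes it home with 5.6 N at 0, rising to 9.5 N at 0.011. It turns freely once out more than 0.006. Where the pin is not over a notch the let-go knob stands 0.0055 to 0.006 out, its spring pressing it on the flat land between notches with 7 to 8 N; over a notch this support is gone
- knob_turn (a joint): knob angle, rad, growing clockwise as seen facing the knob (its top moves to the sheeter's -x). Starts near 0 in a long slot whose far end comes before 0.54. The next notch is at about 0.91, but up to 0.25 more or less from machine to machine (pin set by hand): find it by feel. It has 1 mm (0.036 rad) play each way, no lead-in. The notch after it is 0.73 further on. Turning takes 0.06 N m
- masala_dabba: closed round stainless spice box, 186 mm across, 82 mm high, origin under its centre; to be left alone
- tub: round blue plastic tub with a press-button lid, 118 mm across, 102 mm high, origin under its centre; to be left alone
- pinch_bowl: white ceramic pinch bowl, 76 mm across, 32 mm high, origin under its centre; to be left alone
- sieve: small steel sieve, 96 mm across, 32 mm high, with a wooden handle reaching 175 mm along its -x; origin under the bowl's centre; to be left alone
- chakla: round wooden rolling board, 220 mm across, 38 mm high, on three feet, origin under its centre; to be left alone
- belan: wooden rolling pin, 340 mm long along its x, 38 mm across, origin under its middle; to be left alone
- tumbler: steel tumbler, 68 mm across, 95 mm high, origin under its centre; to be left alone
- scraper: steel dough scraper lying flat, 115 x 120 mm, 16 mm high at its wooden back, origin under its middle; to be left alone

How it is judged:
On the way, in this order (a step that is already met when the one before it is completed fails the run):
1. the knob is pulled out of its first recess until the pin is clear, before it is turned on (value of joint knob_pull above 0.006 m and value of joint knob_turn below 0.45 rad), for 0.1 s.
2. the knob is turned clockwise and springs fully home in the next notch (value of joint knob_pull below 0.0015 m and value of joint knob_turn between 0.58 and 1.21 rad), for 0.2 s.
At the end, for the whole second after the job is handed in: the knob stands in the notch next after the one it started in (turned 0.58 to 1.21 rad, wherever the notch lies), fully home (less than 1.5 mm out), at rest and let go (all of step 2 and velocity of joint knob_turn between -0.05 and 0.05 rad/s); the robot touches nothing.
It fails at once if the index pin is forced: more than 20 N between the pin and the knob (contact force between sheeter and knob_pull above 20 N).
It fails at once if the knob is turned past the next notch (value of joint knob_turn above 1.3 rad).
It fails at once if something else on the worktop is moved more than 15 mm or tipped (distance of any of masala_dabba, tub, pinch_bowl, sieve, chakla, belan, tumbler, scraper from where it was at the start of the episode above 0.015 m or angle between any of tub, tumbler, pinch_bowl's own z axis and vertical above 0.3 rad).
It also fails if it takes over 70 s, if anything falls off the work surface, if the arm or the gripper's body presses on something with over 40 N, if the wrist force passes 120 N, or if a joint passes its speed limit or range.

### The arm

A 7-joint arm with a two-finger parallel gripper is mounted at the origin on the work surface. World frame = base frame: x ahead of the robot, y to its left, z up, the work surface at z = 0. Lengths are in m, angles in rad, forces in N, time in s.
With the tool pointing down it reaches from about 0.425 to 0.975 m from the base axis. Payload 16.7 kg.
Tool frame: the origin (TCP) lies between the finger pads; the fingertips stand r.tip_reach ahead of it and the grasp point (between the pads) lies 5 mm behind it (r.tip_reach is the distance from the TCP to the fingertips, in m); z points along the fingers, y is the direction in which the jaws open and shut (so a half turn about z gives the same grasp; the last joint's range is limited). The gripper opens to 85 mm and grips with 20 to 120 N. Pads are 22 mm wide; open, the fingers measure 114 mm over their backs; the gripper's body (76 mm by 85 mm) begins 54 mm behind the grasp point. The pads swing forward as they close: fully open they stand 13 mm farther back than shut.
Start: joints at [1.071, 0.426, 0.074, 1.606, -0.034, 1.111, -0.067], TCP at [0.232, -0.634, 0.212] pointing down, gripper open.
Joint ranges: [-2.85, 2.85], [-0.5, 2.14], [-1.23, 1.37], [0.21, 2.46], [-1.02, 4.16], [0.16, 2.05], [-2.73, 2.73]. Speed limits (rad/s): [1.89, 1.89, 2.39, 2.39, 3.01, 3.01, 3.01].

### API

Orientations are given as a rotation vector (axis times angle).
In Python, from workcell import monitor, camera, camera_params, job, r gives the robot as it stands.
- The arm moves only by the shell command python3 -m creep 'ROWS' [FORCE]. ROWS is JSON, a list of rows, each a list of 3 entries, a list of its own where there are three numbers: the finger opening in mm, from 0 to 85.4, then the shift along the world's x, y, z in mm, then the turn, a rotation vector about the world's x, y, z in rad. In form: [[claw, [dx, dy, dz], [rx, ry, rz]], ...]. A call has 1 to 5 rows; each row is the pose to reach, as a shift and turn from the pose commanded when the call began; what a row does not reach only later rows make up. A row lasts 1/12 s, in which the tool goes at most 41.7 mm and 7.16 degrees, less where a joint would pass 70% of its speed; a pose out of reach is approached as far as the arm can. A call with a gripper value outside its range is refused whole. The fingers move at their own pace and stop on an object; FORCE is the grip in N (left out, the last holds). Time passes only in rows, so rows that repeat a pose let the fingers close. It gives the time, the measured TCP pose, the force and the opening at its end, in the units of the state.
- monitor.read_state(): the state, without advancing time (a new reading comes with each control period).
- camera(name): name is "side" or "top"; returns (picture, depth): 480x640x3 uint8, blue, green, red; 480x640 float32, m along the optical axis (not along the pixel's ray), 0 where there is no reading.
- camera_params(name): a dict with "fx", "fy", "cx", "cy" (pixels), "rvec" (rotation vector, rad) and "tvec" (3), from world to camera coordinates, as OpenCV has them. Camera axes: x right, y down, z forward; pixel columns grow to the right and rows downward; lengths in m; the calibration is good to about 2 mm. A picture is of the moment at which its call begins. camera_params takes no time and is no camera call.
- job.close_job(): hands the job in, once; it reports no verdict.
The state is a dict: "time": time; "q": joint angles; "qd": joint speeds; "effort": joint torques, N m; "tcp_pos": TCP position; "tcp_rot": TCP orientation; "force": force on the tool from outside, world axes, zero at the start; "ft_torque": the same for the moment, N m; "grip_width": finger opening in m.
Only numpy, scipy, OpenCV 4.12 (cv2) and the standard library are available. Lean on these libraries where they do the work, as an engineer would, in place of code of your own. Each camera call takes 0.05 s, during which the arm holds its last target.

## Working session

There is one attempt and no reset: what is moved stays moved. The work goes in short steps, Python scripts to look and compute and a shell command to move; the robot and the scene stay as the last step left them, time stands still between calls to the robot, and variables do not carry over. Pictures are saved under pics/ and viewed, and the job is handed in when it is done.

```bash
mkdir -p pics; ls; python3 - <<'E'
from workcell import monitor,camera,camera_params,r
import cv2,numpy as np
print(monitor.read_state()); print(r.tip_reach)
for n in("side","top"):
    p,d=camera(n); cv2.imwrite(f"pics/{n}0.png",p); np.save(f"pics/{n}0.npy",d); c=camera_params(n); print(n,c)
    R=cv2.Rodrigues(np.array(c["rvec"]))[0]; print(-R.T@np.array(c["tvec"]), R[2])
E
```

```text
pics
{'time': 0.0, 'q': array([ 1.07049372,  0.42676243,  0.07384876,  1.60661812, -0.03408438,
        1.11081983, -0.06708892]), 'qd': array([ 7.32619875e-04, -9.98131492e-04, -3.84623636e-04,  1.90279172e-03,
        8.92301769e-04,  3.00670634e-04, -7.55884867e-05]), 'effort': array([ 1.10117406e-03, -9.49824214e+01,  3.76233146e+00, -4.63497519e+01,
        1.95405789e-02,  1.03072595e-02, -5.76588513e-05]), 'tcp_pos': array([ 0.23177709, -0.63348235,  0.21138537]), 'tcp_rot': array([-3.09211029e+00, -5.47972288e-01,  5.45999264e-04]), 'force': array([-0.12962217,  0.12833523,  0.81186522]), 'ft_torque': array([0.00522636, 0.06901396, 0.01874036]), 'grip_width': 0.08545905721575288}
0.014
side {'fx': 594.4221712006205, 'fy': 594.4221712006205, 'cx': 322.13226453593984, 'cy': 232.769794422447, 'rvec': array([ 0.0798419 , -2.95684662,  1.03885102]), 'tvec': array([0.53774611, 0.06124592, 1.53105959])}
[0.50455509 0.93602535 1.22733293] [ 0.02305028 -0.62488933 -0.78037299]
top {'fx': 488.9071776239746, 'fy': 488.9071776239746, 'cx': 324.8801976020048, 'cy': 229.223968751797, 'rvec': array([ 2.14084086, -2.18035936,  0.13210073]), 'tvec': array([0.04394659, 0.56261178, 1.06325249])}
[0.43222905 0.03738083 1.1228312 ] [ 0.11950345 -0.00340135 -0.99282796]
```

View pics/side0.png

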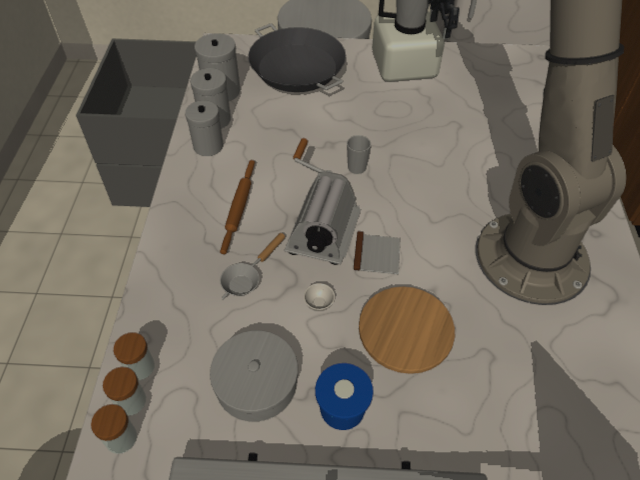

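View pics/top0.png

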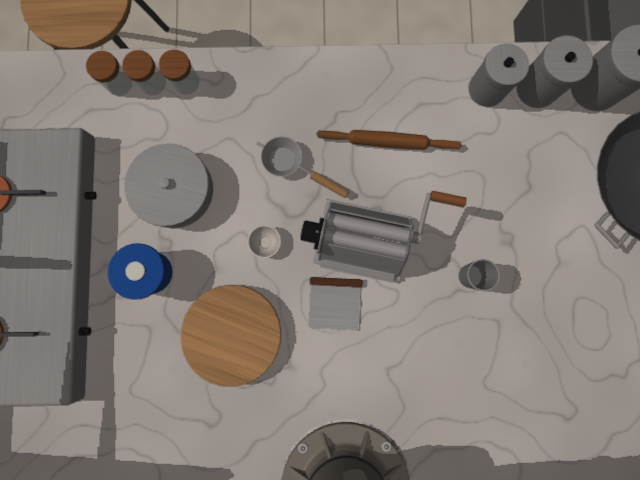

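The side view shows the sheeter at about (325,215), with the black knob facing the camera at (318,238). The top view shows the knob at (312,232), the pinch bowl at (265,242) and the sieve handle at (330,184). Next I'll measure with depth.

```bash
cat > h.py <<'E'
import cv2,numpy as np
from workcell import camera_params
def cloud(n,d):
    c=camera_params(n);R=cv2.Rodrigues(np.array(c["rvec"]))[0];t=np.array(c["tvec"])
    v,u=np.mgrid[:480,:640]
    P=np.dstack([(u-c["cx"])/c["fx"]*d,(v-c["cy"])/c["fy"]*d,d])
    return (P-t)@R
def proj(n,X):
    c=camera_params(n);K=np.array([[c["fx"],0,c["cx"]],[0,c["fy"],c["cy"]],[0,0,1]])
    return cv2.projectPoints(np.array(X,float).reshape(-1,1,3),np.array(c["rvec"]),np.array(c["tvec"]),K,None)[0][:,0]
E
python3 - <<'E'
from h import *
for n,(u0,u1,v0,v1) in dict(side=(280,370,165,270),top=(290,430,190,290)).items():
    p=cv2.imread(f"pics/{n}0.png"); d=np.load(f"pics/{n}0.npy"); W=cloud(n,d)
    cv2.imwrite(f"pics/{n}0c.png",cv2.resize(p[v0:v1,u0:u1],None,fx=5.5,fy=5.5,interpolation=cv2.INTER_CUBIC))
    g=p.max(2)<45; m=np.zeros_like(g); 
    if n=="side": m[222:258,300:338]=1
    else: m[215:250,298:328]=1
    m&=g&(d>0)&(W[...,2]>0.05); X=W[m]; print(n,m.sum(),np.percentile(X,[2,25,50,75,98],axis=0).round(4))
    hi=(d>0)&(W[...,2]>0.11)&(W[...,2]<0.16); s=np.zeros_like(g); s[v0:v1,u0:u1]=1; Y=W[hi&s]
    # min-area rect of points z>0.1 
    r=cv2.minAreaRect((Y[:,:2]*1000).astype(np.float32)); print("hi",r)
    lo=(d>0)&(W[...,2]>0.012)&(W[...,2]<0.03); print("lo",cv2.minAreaRect((W[lo&s][:,:2]*1000).astype(np.float32)))
E
```

```text
side 496 [[0.5176 0.0427 0.0878]
 [0.5338 0.0527 0.1106]
 [0.5461 0.0615 0.1211]
 [0.5596 0.0789 0.1268]
 [0.5739 0.0861 0.1385]]
hi ((539.4985961914062, -41.42315673828125), (260.242431640625, 115.92213439941406), 87.98468780517578)
lo ((537.0279541015625, -108.78385925292969), (222.31072998046875, 363.6142272949219), 0.23724597692489624)
top 385 [[0.5183 0.0397 0.112 ]
 [0.5373 0.0522 0.1204]
 [0.5477 0.0607 0.1243]
 [0.5597 0.0708 0.128 ]
 [0.5719 0.0813 0.1393]]
hi ((540.4844970703125, -51.18650817871094), (135.47064208984375, 274.1144714355469), 6.031815528869629)
lo ((531.1316528320312, -48.860443115234375), (199.46409606933594, 226.97055053710938), 76.99408721923828)
```

View pics/side0c.png

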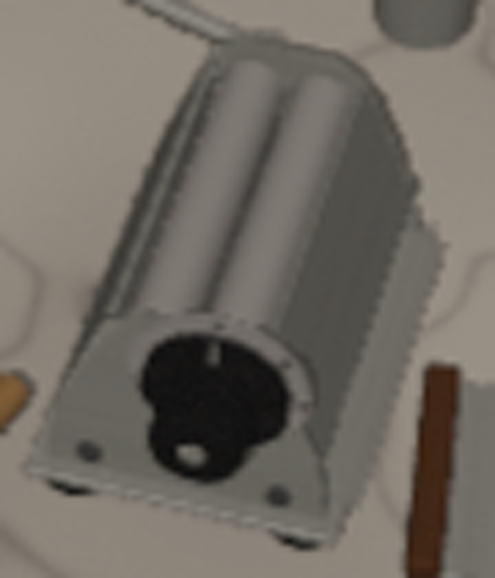

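View pics/top0c.png

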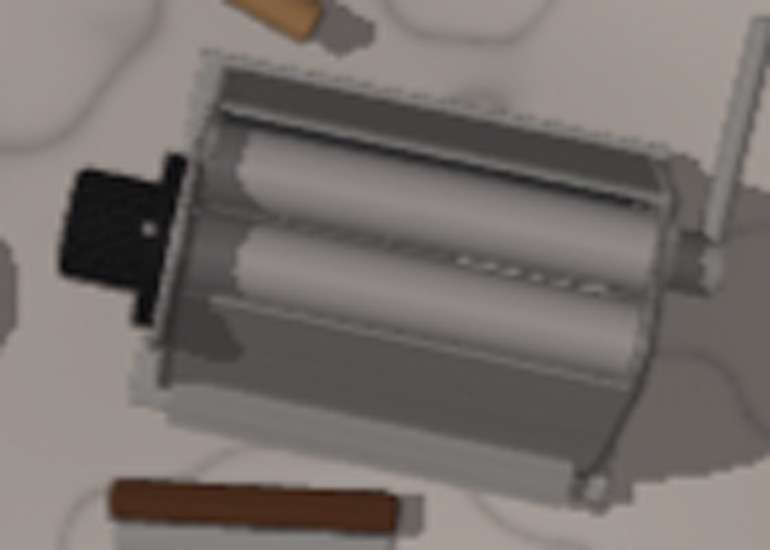

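```bash
cat >> h.py <<'E'
def cast(n,uv,z):
    c=camera_params(n);R=cv2.Rodrigues(np.array(c["rvec"]))[0];t=np.array(c["tvec"]);C=-R.T@t
    out=[]
    for u,v in np.array(uv,float):
        d=R.T@np.array([(u-c["cx"])/c["fx"],(v-c["cy"])/c["fy"],1]); out.append(C+d*(z-C[2])/d[2])
    return np.array(out)
E
python3 - <<'E'
from h import *
f=lambda a,o:np.array(a)/5.5+np.array(o)-0.4
B=cast("top",f([(130,405),(610,510),(670,150),(205,50)],(290,190)),0.01)
print("base\n",B.round(4),B.mean(0))
e=lambda a,b:np.degrees(np.arctan2(*(a-b)[:2][::-1]))
print("y-axis dir",e(B[0],B[1]),e(B[3],B[2]),"x",e(B[3],B[0]),e(B[2],B[1]), np.linalg.norm(B[0]-B[1]),np.linalg.norm(B[3]-B[0]))
K=cast("top",f([(82,168),(60,275),(165,183),(137,292),(168,155),(188,158),(135,322),(155,327)],(290,190)),0.105);print("knob\n",K.round(4))
print("y dir",e(K[0],K[2]),e(K[1],K[3]),"x",e(K[0],K[1]),np.linalg.norm(K[0]-K[1]))
# plate plane from side depth + skirt face
p=cv2.imread("pics/side0.png"); d=np.load("pics/side0.npy"); W=cloud("side",d)
S=cast("side",f([(28,468),(325,540)],(280,165)),0.01); print("side base",S.round(4),e(S[0],S[1]))
for u,v in [(310,249),(298,238),(330,250),(333,240),(303,245)]: print(u,v,W[v,u].round(4),p[v,u])
for u,v in [(307,232),(328,235),(315,247),(318,250),(312,244),(320,243)]: print(u,v,W[v,u].round(4),p[v,u])
E
```

```text
base
 [[ 0.4888  0.0615  0.01  ]
 [ 0.442  -0.1354  0.01  ]
 [ 0.5912 -0.166   0.01  ]
 [ 0.6371  0.0277  0.01  ]] [ 0.53977105 -0.05305072  0.01      ]
y-axis dir 76.63292230232503 76.64727610296892 x -12.838008874014237 -11.597723332831784 0.20230811987515032 0.15213779580148262
knob
 [[0.5747 0.0763 0.105 ]
 [0.5338 0.0853 0.105 ]
 [0.5684 0.0447 0.105 ]
 [0.5268 0.0561 0.105 ]
 [0.5792 0.0434 0.105 ]
 [0.5779 0.0358 0.105 ]
 [0.5154 0.057  0.105 ]
 [0.5133 0.0495 0.105 ]]
y dir 78.6268265439772 76.46357045051546 x -12.289245151035281 0.04187749337457571
side base [[0.6335 0.0224 0.01  ]
 [0.4939 0.0557 0.01  ]] -13.413768822257387
310 249 [0.5046 0.936  1.2273] [17 19 19]
298 238 [0.598  0.0256 0.0651] [ 94 100 103]
330 250 [0.5171 0.0459 0.0488] [ 93 100 102]
333 240 [0.5107 0.0444 0.0876] [102 106 112]
303 245 [0.5856 0.029  0.042 ] [ 92  99 101]
307 232 [0.5735 0.049  0.1198] [22 23 24]
328 235 [0.523  0.0566 0.1216] [18 16 20]
315 247 [0.5522 0.0852 0.1099] [ 95 102 105]
318 250 [0.5451 0.0851 0.0985] [18 18 20]
312 244 [0.5595 0.0827 0.1176] [20 20 20]
320 243 [0.5406 0.0831 0.1234] [19 18 19]
```

Estimates: sheeter yaw about −13°, knob_grip about (0.550, 0.066, 0.105), out direction about (0.225, 0.974, 0). I'll move over to it at height and turn the jaws to the sheeter's x at the same time.

```bash
python3 -m creep '[[85,[16,36,10],[0,0,0.1]],[85,[32,72,20],[0,0,0.2]],[85,[48,108,30],[0,0,0.3]],[85,[64,144,40],[0,0,0.4]],[85,[80,180,50],[0,0,0.5]]]'
python3 -m creep '[[85,[16,36,0],[0,0,0.1]],[85,[32,72,0],[0,0,0.2]],[85,[48,108,0],[0,0,0.3]],[85,[64,144,0],[0,0,0.4]],[85,[80,180,0],[0,0,0.495]]]'
```

```text
time: 0.52
tcp_pos: [0.3121, -0.452, 0.2623]
tcp_rot: [-2.858, -1.303, 0.001]
force: [1.6, -0.5, 0.3]
grip_width: 0.0848
time: 0.93
tcp_pos: [0.3921, -0.272, 0.2621]
tcp_rot: [2.452, 1.964, -0.0]
force: [0.9, -0.8, 0.4]
grip_width: 0.0853
```

```bash
python3 -m creep '[[85,[16,36,0],[0,0,0]],[85,[32,72,0],[0,0,0]],[85,[48,108,0],[0,0,0]],[85,[64,144,0],[0,0,0]],[85,[80,180,0],[0,0,0]]]'
python3 -m creep '[[85,[16,36,0],[0,0,0]],[85,[32,72,0],[0,0,0]],[85,[48,108,0],[0,0,0]],[85,[64,144,0],[0,0,0]],[85,[78,162,0],[0,0,0]]]'
```

```text
time: 1.35
tcp_pos: [0.4721, -0.092, 0.2622]
tcp_rot: [2.457, 1.958, -0.0]
force: [1.4, -0.9, -0.0]
grip_width: 0.0852
time: 1.77
tcp_pos: [0.5501, 0.0729, 0.2621]
tcp_rot: [-2.452, -1.962, -0.001]
force: [-0.5, 0.6, -0.0]
grip_width: 0.0851
```

```bash
python3 -m creep '[[85,[11,-4,-5],[0.0225,0.0974,0]],[85,[22,-8,-10],[0.045,0.195,0]],[85,[33,-12,-20],[0.0675,0.292,0]],[85,[44,-15,-30],[0.09,0.39,0]],[85,[54,-18,-40],[0.1125,0.487,0]]]'
python3 -m creep '[[85,[0,0,0],[0,0,0]],[85,[0,0,-10],[0,0,0]]]'
python3 - <<'E'
from workcell import monitor,camera
import cv2,numpy as np
s=monitor.read_state(); print(s["q"].round(2)); R=cv2.Rodrigues(s["tcp_rot"])[0]; print(R.round(3))
p,d=camera("side"); cv2.imwrite("pics/side1.png",p[100:340,160:480][:, :].repeat(2,0).repeat(2,1))
E
```

```text
time: 2.18
tcp_pos: [0.6047, 0.0496, 0.2216]
tcp_rot: [-2.123, -1.691, 0.434]
force: [1.2, -0.2, 1.1]
grip_width: 0.0849
time: 2.35
tcp_pos: [0.6046, 0.0499, 0.2091]
tcp_rot: [-2.123, -1.69, 0.434]
force: [-0.5, 0.5, 0.9]
grip_width: 0.085
[ 0.23  0.68 -0.53  1.36  0.09  1.63 -0.52]
[[ 0.225  0.853 -0.47 ]
 [ 0.974 -0.196  0.11 ]
 [ 0.001 -0.483 -0.876]]
```

View pics/side1.png

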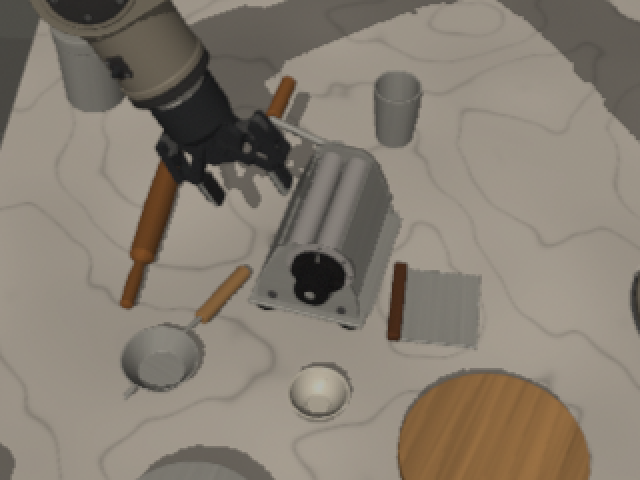

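The gripper is leaning at (210,150) over the far side, clear of everything. Next I descend along the tool axis.

```bash
python3 -m creep '[[85,[0,5,-3],[0,0,0]],[85,[0,5,-3],[0,0,0]],[85,[0,5,-3],[0,0,0]]]'
```

```text
time: 2.65
tcp_pos: [0.6037, 0.0559, 0.211]
tcp_rot: [-2.126, -1.697, 0.429]
force: [0.2, -0.4, -0.6]
grip_width: 0.085
```

```bash
python3 -m creep '[[85,[-10,2,-23],[0,0,0]],[85,[-19,4,-40],[0,0,0]],[85,[-28,6,-56],[0,0,0]],[85,[-36,8,-72],[0,0,0]],[85,[-36,8,-72],[0,0,0]]]'
python3 - <<'E'
from workcell import camera
import cv2
for n in("side","top"):
    p,d=camera(n); q=p[160:290,250:400] if n=="side" else p[160:290,270:420]
    cv2.imwrite(f"pics/{n}2.png",cv2.resize(q,None,fx=4.5,fy=4.5,interpolation=cv2.INTER_CUBIC))
E
```

```text
time: 3.07
tcp_pos: [0.5657, 0.0631, 0.1363]
tcp_rot: [-2.124, -1.694, 0.434]
force: [1.2, -0.8, -0.5]
grip_width: 0.0847
```

View pics/side2.png

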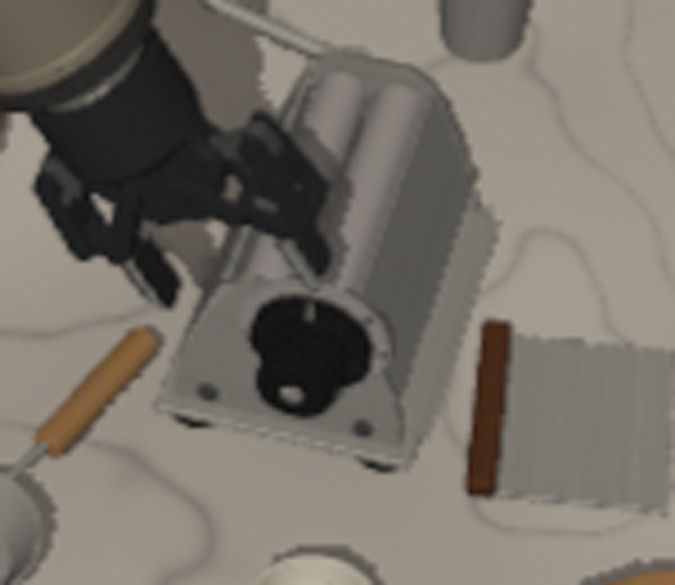

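View pics/top2.png

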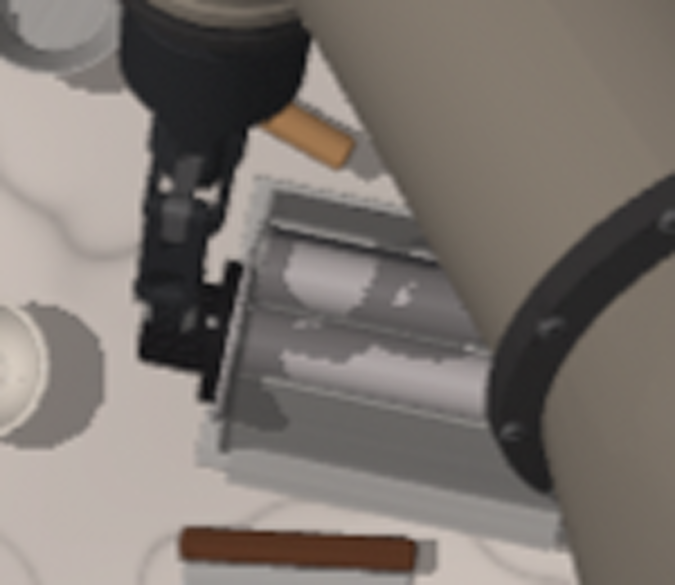

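The fingers straddle the knob line: the near finger is at (318,260) in the crop, and in the top view it sits over the grip at (175,310), clear of the skirt. I'll go down the rest of the way.

```bash
python3 -m creep '[[85,[-6,1.5,-12],[0,0,0]],[85,[-12,3,-24],[0,0,0]],[85,[-18,4.5,-35],[0,0,0]],[85,[-18,4.5,-35],[0,0,0]],[85,[-18,4.5,-35],[0,0,0]]]'
python3 - <<'E'
from workcell import camera,monitor
import cv2
s=monitor.read_state();print(s["tcp_pos"],s["force"],s["ft_torque"])
for n in("side","top"):
    p,d=camera(n); q=p[160:290,250:400] if n=="side" else p[160:290,270:420]
    cv2.imwrite(f"pics/{n}3.png",cv2.resize(q,None,fx=4.5,fy=4.5,interpolation=cv2.INTER_CUBIC))
E
```

```text
time: 3.58
tcp_pos: [0.5503, 0.0676, 0.1028]
tcp_rot: [-2.126, -1.694, 0.431]
force: [0.0, -0.0, 0.1]
grip_width: 0.0853
[0.5502707  0.06763044 0.10276063] [ 0.03625306 -0.0260509   0.08150885] [-0.14234471 -0.52647578  0.00993276]
```

View pics/side3.png

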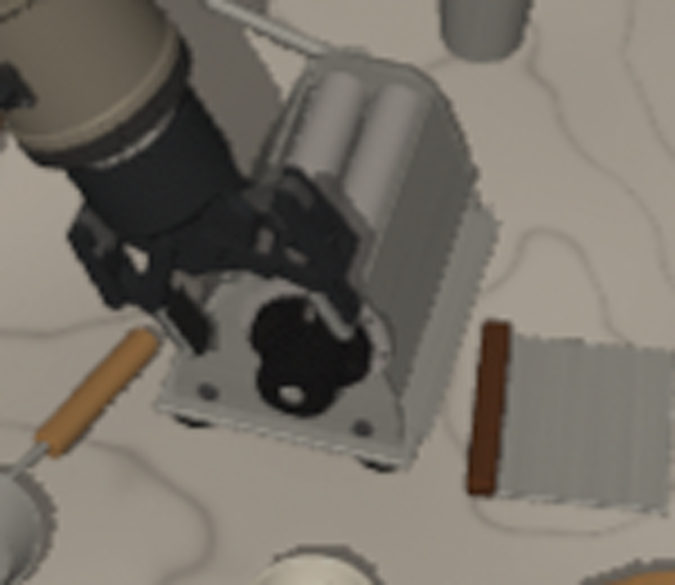

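View pics/top3.png

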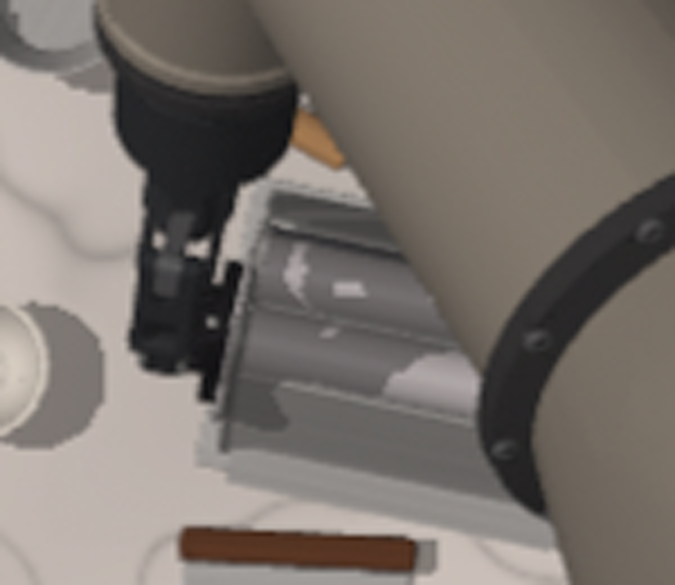

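```bash
python3 -m creep '[[60,[-2,0.5,-2.5],[0,0,0]],[48,[-2,0.5,-2.5],[0,0,0]],[48,[-2,0.5,-2.5],[0,0,0]],[48,[-2,0.5,-2.5],[0,0,0]],[48,[-2,0.5,-2.5],[0,0,0]]]' 40
python3 -m creep '[[44,[0,0,0],[0,0,0]],[42,[0,0,0],[0,0,0]],[38,[0,0,0],[0,0,0]],[34,[0,0,0],[0,0,0]],[30,[0,0,0],[0,0,0]]]' 40
python3 - <<'E'
from workcell import camera,monitor
import cv2
s=monitor.read_state();print(s["tcp_pos"],s["force"],s["ft_torque"],s["grip_width"])
E
```

```text
time: 4.1
tcp_pos: [0.548, 0.0681, 0.0997]
tcp_rot: [-2.125, -1.694, 0.431]
force: [0.4, 0.7, -0.4]
grip_width: 0.048
time: 4.52
tcp_pos: [0.5488, 0.068, 0.0996]
tcp_rot: [-2.127, -1.694, 0.429]
force: [5.1, 0.1, 3.1]
grip_width: 0.0302
[0.54881634 0.06804685 0.09962202] [5.12802264 0.10261194 3.06327305] [-0.1527119  -1.17984068 -0.08179773] 0.030167595773107722
```

```bash
python3 - <<'E'
from workcell import camera,monitor
import cv2
for n in("side","top"):
    p,d=camera(n); q=p[200:270,280:370] if n=="side" else p[190:270,280:370]
    cv2.imwrite(f"pics/{n}4.png",cv2.resize(q,None,fx=7,fy=7,interpolation=cv2.INTER_CUBIC))
E
```

```text
(no output)
```

View pics/side4.png

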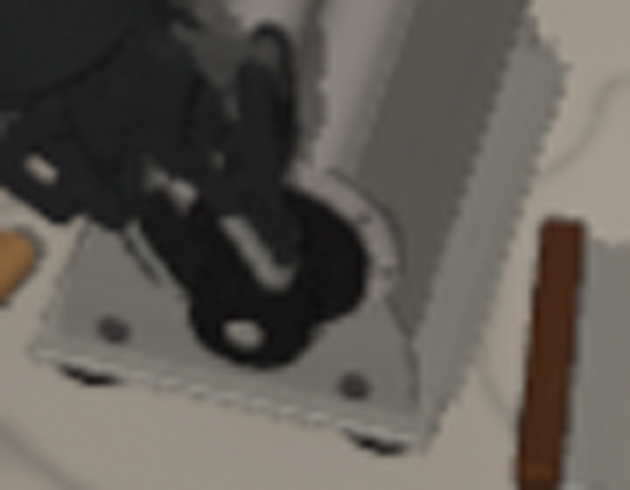

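View pics/top4.png

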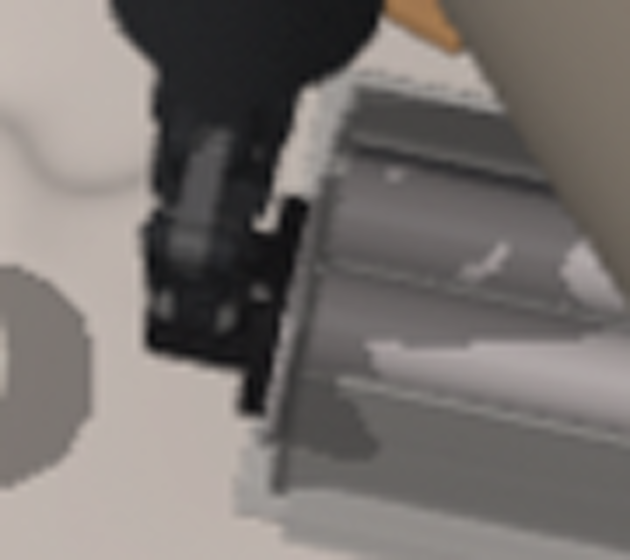

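```bash
python3 - <<'E'
from h import *
from workcell import camera,monitor
s=monitor.read_state();t=s["tcp_pos"];R=cv2.Rodrigues(s["tcp_rot"])[0]
print(t,s["grip_width"]); ax=R@[0,0,1]
print(proj("side",[t,t+.014*ax,t+.014*ax+R@[0,.02,0],t+.014*ax-R@[0,.02,0],[.5505,.0677,.105],[.5534,.0813,.105]]).round(1))
p,d=camera("side");W=cloud("side",d)
for v in range(228,252,2):
    for u in range(304,328,4):
        L=R.T@(W[v,u]-t)*1000; print((u,v),L.round(0).astype(int).tolist(),int(p[v,u].mean()),end=" ")
    print()
E
```

```text
[0.54883579 0.06801827 0.09979356] 0.029927801234767043
[[316.8 243.9]
 [319.5 247.6]
 [312.5 248.4]
 [326.6 246.9]
 [316.1 242.4]
 [314.6 246.9]]
(304, 228) [-8, 11, -51] 44 (308, 228) [-20, 12, -37] 27 (312, 228) [17, -31, -72] 33 (316, 228) [5, -31, -58] 30 (320, 228) [-3, -34, -49] 24 (324, 228) [-21, -28, -29] 40 
(304, 230) [-7, 14, -45] 24 (308, 230) [-16, 11, -35] 21 (312, 230) [13, -25, -62] 39 (316, 230) [6, -29, -53] 30 (320, 230) [-2, -31, -43] 28 (324, 230) [-14, -31, -30] 21 
(304, 232) [-3, 14, -42] 25 (308, 232) [-16, 16, -27] 19 (312, 232) [11, -19, -53] 80 (316, 232) [6, -25, -46] 39 (320, 232) [2, -31, -40] 28 (324, 232) [-18, -25, -19] 19 
(304, 234) [4, 11, -43] 24 (308, 234) [-5, 9, -32] 23 (312, 234) [-9, 3, -26] 29 (316, 234) [9, -24, -43] 81 (320, 234) [7, -32, -39] 29 (324, 234) [-16, -23, -15] 18 
(304, 236) [8, 12, -40] 25 (308, 236) [-6, 13, -25] 23 (312, 236) [0, -2, -29] 21 (316, 236) [13, -24, -40] 102 (320, 236) [5, -27, -31] 30 (324, 236) [-13, -22, -11] 20 
(304, 238) [9, 14, -35] 26 (308, 238) [3, 9, -27] 19 (312, 238) [5, -3, -27] 19 (316, 238) [1
[... 373 characters left out ...]
-12] 20 (324, 242) [0, -22, -4] 18 
(304, 244) [-32, 64, 29] 106 (308, 244) [16, 8, -20] 20 (312, 244) [15, -1, -18] 21 (316, 244) [16, -12, -17] 21 (320, 244) [13, -20, -12] 21 (324, 244) [4, -22, -1] 20 
(304, 246) [-29, 66, 33] 104 (308, 246) [14, 14, -11] 19 (312, 246) [15, 3, -10] 71 (316, 246) [16, -8, -10] 67 (320, 246) [16, -19, -8] 21 (324, 246) [8, -22, 1] 27 
(304, 248) [-31, 71, 42] 103 (308, 248) [-32, 61, 45] 45 (312, 248) [14, 8, -2] 46 (316, 248) [14, -3, -1] 92 (320, 248) [12, -12, 2] 21 (324, 248) [9, -19, 7] 49 
(304, 250) [-30, 74, 48] 106 (308, 250) [-30, 63, 50] 103 (312, 250) [16, 10, 3] 20 (316, 250) [16, -1, 4] 21 (320, 250) [13, -9, 8] 19 (324, 250) [-28, 17, 54] 98
```

```bash
python3 -m creep '[[60,[0,0,0],[0,0,0]],[62,[0,0,0],[0,0,0]],[62,[-1,0,-3.5],[0,0,0]],[62,[-3,0.9,-7],[0,0,0]],[62,[-3,0.9,-7],[0,0,0]]]' 40
python3 -m creep '[[50,[0,0,0],[0,0,0]],[46,[0,0,0],[0,0,0]],[44,[0,0,0],[0,0,0]],[43,[0,0,0],[0,0,0]],[42,[0,0,0],[0,0,0]]]' 40
python3 -m creep '[[41,[0,0,0],[0,0,0]],[40,[0,0,0],[0,0,0]],[39,[0,0,0],[0,0,0]],[38,[0,0,0],[0,0,0]],[38,[0,0,0],[0,0,0]]]' 40
python3 -m creep '[[34,[0,0,0],[0,0,0]],[32,[0,0,0],[0,0,0]],[32,[0,0,0],[0,0,0]]]' 40
```

```text
time: 5.08
tcp_pos: [0.544, 0.0692, 0.0917]
tcp_rot: [-2.124, -1.693, 0.433]
force: [-0.7, -0.0, -1.0]
grip_width: 0.0619
time: 5.5
tcp_pos: [0.545, 0.069, 0.0927]
tcp_rot: [-2.125, -1.694, 0.431]
force: [-0.3, 0.9, 0.6]
grip_width: 0.0419
time: 5.92
tcp_pos: [0.5453, 0.069, 0.0927]
tcp_rot: [-2.126, -1.694, 0.43]
force: [3.2, 0.6, 0.6]
grip_width: 0.0381
time: 6.17
tcp_pos: [0.5453, 0.069, 0.0928]
tcp_rot: [-2.126, -1.694, 0.43]
force: [5.1, -0.9, 2.9]
grip_width: 0.0369
```

```bash
python3 -m creep '[[32,[0,0,0],[0,0,0]],[32,[0,0,0],[0,0,0]],[32,[0,0,0],[0,0,0]],[32,[0,0,0],[0,0,0]]]' 40
python3 - <<'E'
from h import *
from workcell import camera,monitor
s=monitor.read_state();t=s["tcp_pos"];R=cv2.Rodrigues(s["tcp_rot"])[0]
p,d=camera("side");W=cloud("side",d)
q=cv2.resize(p[205:265,285:350],None,fx=10,fy=9.9,interpolation=cv2.INTER_CUBIC); q=cv2.convertScaleAbs(q,alpha=2.2,beta=10)
def mark(X,c):
    u,v=proj("side",[X])[0]; cv2.circle(q,(int((u-285+.5)*10),int((v-205+.5)*9.9)),4,c,-1)
tip=t+R@[0,0,.014]
for sg in(-1,1):
    for x in(-.011,.011): mark(t+R@[x,sg*.0185,.014],(0,0,255)); mark(t+R@[x,sg*.0185,-.02],(0,255,255))
mark(t,(255,255,0)); mark([.5534,.0813,.105],(0,255,0)); mark([.5498,.0657,.105],(255,0,0))
cv2.imwrite("pics/side5.png",q)
E
```

```text
time: 6.5
tcp_pos: [0.5453, 0.069, 0.0928]
tcp_rot: [-2.126, -1.694, 0.43]
force: [5.4, -0.4, 2.8]
grip_width: 0.0368
```

View pics/side5.png

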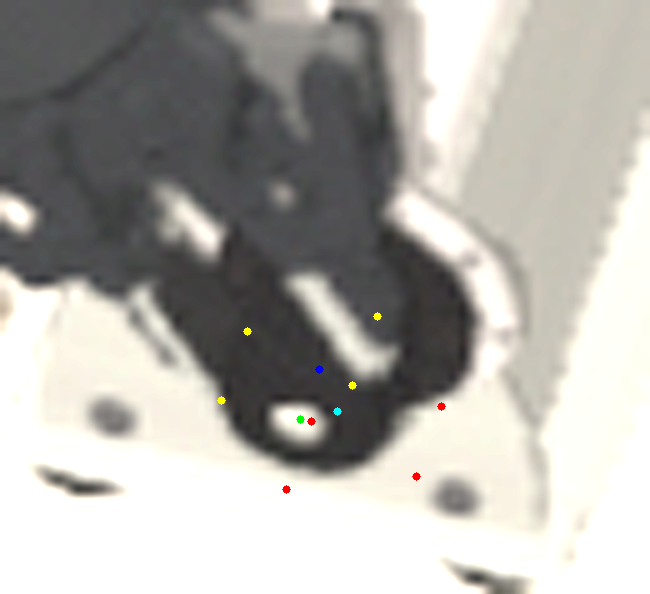

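```bash
python3 - <<'E'
from h import *
from workcell import camera,monitor
s=monitor.read_state();t=s["tcp_pos"];R=cv2.Rodrigues(s["tcp_rot"])[0]
D=[camera("side") for _ in range(3)];p=D[0][0];d=np.median([x[1] for x in D],0);W=cloud("side",d)
for v in range(228,254,1):
    print(v,end=": ")
    for u in range(314,332,2):
        L=R.T@(W[v,u]-t)*1000; print("%d,%d,%d(%d)"%(*L.round(0),p[v,u].mean()),end=" ")
    print()
E
```

```text
228: 10,-31,-72(32) 7,-33,-69(30) 9,-40,-70(30) 11,-46,-70(30) 11,-51,-70(28) -24,-26,-34(29) -26,-30,-31(85) -27,-34,-30(116) -28,-39,-28(116) 
229: 12,-31,-71(32) 10,-34,-68(30) 6,-35,-63(31) 12,-46,-69(28) 14,-52,-69(26) -18,-30,-37(22) -22,-32,-32(41) -27,-32,-26(106) -28,-37,-24(116) 
230: 13,-29,-68(33) 11,-33,-66(32) 5,-33,-59(29) 0,-33,-53(29) -6,-33,-46(26) -21,-26,-31(22) -21,-31,-30(21) -24,-33,-26(67) -28,-35,-21(111) 
231: 12,-27,-64(31) 11,-31,-62(28) 6,-32,-57(29) 4,-35,-54(30) -2,-35,-47(28) -16,-28,-32(21) -19,-31,-29(20) -23,-33,-24(31) -27,-34,-19(80) 
232: 9,-22,-58(44) 11,-29,-59(50) 7,-31,-54(32) 4,-33,-50(29) 1,-36,-47(27) -9,-32,-36(24) -18,-30,-26(22) -18,-35,-25(20) -24,-35,-19(51) 
233: 10,-22,-56(75) 10,-27,-56(87) 6,-29,-51(31) 5,-33,-49(30) 0,-33,-43(29) -4,-35,-37(25) -18,-28,-23(21) -20,-32,-20(21) -21,-36,-18(30) 
234: -7,-5,-35(59) 10,-25,-52(101) 8,-28,-49(48) 8,-33,-48(31) 4,-35,-43(28) -4,-33,-34(27) -17,-27,-20(19) -16,-34,-21(21) -18,-36,-17(18) 
235: -6,-4,-33(31) 9,-22,-48(96) 9,-28,-47(75) 6,-30,-43(32) 6,-35,-42(29) -1,-34,-34(31) -18,-24,-1
[... 1756 characters left out ...]
,-22,-3(49) -29,9,41(102) -29,3,42(107) -30,-2,43(106) 
249: 13,5,-6(57) 13,-1,-5(55) 15,-7,-6(20) 15,-12,-5(20) 16,-18,-5(21) -28,15,42(72) -29,10,44(107) -27,3,43(106) -31,2,48(107) 
250: 13,7,-2(22) 16,-1,-4(23) 15,-5,-2(21) 13,-9,0(21) 16,-17,-2(38) -31,20,49(98) -27,10,45(106) -31,8,50(106) -29,2,49(106) 
251: 13,8,1(21) 13,4,3(19) 14,-3,2(20) 16,-9,1(20) -28,25,49(74) -28,19,50(105) -31,16,53(104) -30,9,53(104) -29,4,53(105) 
252: -32,52,53(73) 16,2,2(50) 16,-2,4(44) -30,34,54(71) -28,26,53(98) -29,22,54(104) -30,17,57(104) -29,11,56(104) -29,5,57(104) 
253: -30,53,56(103) -28,45,54(95) -32,43,59(96) -31,36,59(101) -29,29,58(104) -32,27,62(104) -28,17,58(104) -33,16,64(98) -30,8,62(76)
```

The fingertips end about 10 mm short of the knob's axis, roughly 35 mm further back than the stated reach. The depth image and the 37 mm chord contact agree on this. I'll open, go 18 mm deeper along the tool axis and close again.

```bash
python3 -m creep '[[60,[0,0,0],[0,0,0]],[64,[0,0,0],[0,0,0]],[64,[-3,0.7,-5],[0,0,0]],[64,[-6,1.4,-10.5],[0,0,0]],[64,[-8.5,2,-16],[0,0,0]]]' 40
python3 -m creep '[[60,[0,0,0],[0,0,0]],[52,[0,0,0],[0,0,0]],[47,[0,0,0],[0,0,0]],[45,[0,0,0],[0,0,0]],[44,[0,0,0],[0,0,0]]]' 40
python3 -m creep '[[42,[0,0,0],[0,0,0]],[40,[0,0,0],[0,0,0]],[38,[0,0,0],[0,0,0]],[36,[0,0,0],[0,0,0]],[36,[0,0,0],[0,0,0]]]' 40
python3 - <<'E'
from workcell import camera,monitor
import cv2
s=monitor.read_state();print(s["tcp_pos"],s["force"],s["ft_torque"])
p,d=camera("side")
q=cv2.resize(p[205:265,285:350],None,fx=10,fy=9.9,interpolation=cv2.INTER_CUBIC); cv2.imwrite("pics/side6.png",cv2.convertScaleAbs(q,alpha=2.2,beta=10))
E
```

```text
time: 7.12
tcp_pos: [0.5356, 0.0711, 0.0758]
tcp_rot: [-2.125, -1.694, 0.432]
force: [-0.9, 1.0, 0.2]
grip_width: 0.064
time: 7.53
tcp_pos: [0.5366, 0.071, 0.0768]
tcp_rot: [-2.126, -1.694, 0.431]
force: [0.4, -0.1, -0.5]
grip_width: 0.0438
time: 7.95
tcp_pos: [0.5369, 0.071, 0.0768]
tcp_rot: [-2.126, -1.694, 0.43]
force: [4.7, -1.0, 3.2]
grip_width: 0.0406
[0.53687469 0.071014   0.07680471] [ 4.70565571 -1.01677973  3.21313214] [-0.20714457 -1.03384453 -0.02968305]
```

View pics/side6.png

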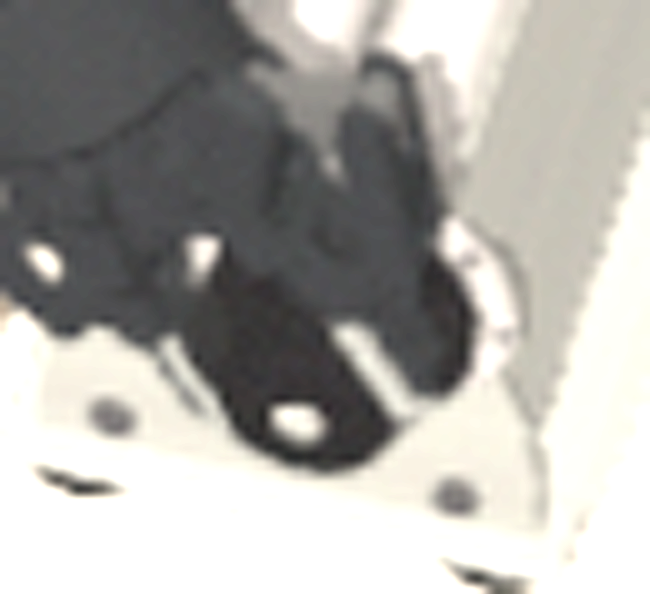

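The pads now span the axis, with near pad's end at (410,410) beside the barrel, and the width is 40.6 mm. I'll pull out in small steps while watching the axial force.

```bash
python3 -m creep '[[36,[0.45,2,0],[0,0,0]],[36,[0.45,2,0],[0,0,0]],[36,[0.9,4,0],[0,0,0]],[36,[0.9,4,0],[0,0,0]]]' 45
python3 -m creep '[[36,[0.45,2,0],[0,0,0]],[36,[0.8,3.6,0],[0,0,0]],[36,[0.8,3.6,0],[0,0,0]],[36,[0.8,3.6,0],[0,0,0]]]' 45
```

```text
time: 8.33
tcp_pos: [0.5375, 0.0738, 0.0767]
tcp_rot: [-2.127, -1.694, 0.433]
force: [3.5, -7.5, 6.1]
grip_width: 0.0409
time: 8.67
tcp_pos: [0.5383, 0.0771, 0.0767]
tcp_rot: [-2.127, -1.693, 0.433]
force: [3.0, -7.8, 5.3]
grip_width: 0.0403
```

```bash
python3 -m creep '[[36,[0.4,1.7,0],[0,0,0]],[36,[0.4,1.7,0],[0,0,0]],[36,[0.4,1.7,0],[0,0,0]]]' 45
python3 - <<'E'
from h import *
from workcell import camera,monitor
s=monitor.read_state();print(s["tcp_pos"],s["force"],s["ft_torque"])
D=[camera("side") for _ in range(2)];p=D[0][0]
q=cv2.resize(p[205:265,285:350],None,fx=10,fy=9.9,interpolation=cv2.INTER_CUBIC); cv2.imwrite("pics/side7.png",cv2.convertScaleAbs(q,alpha=2.2,beta=10))
def spot(img):
    g=img[240:254,306:324].max(2); m=(g>60).astype(np.uint8); n,l,st,c=cv2.connectedComponentsWithStats(m); 
    return [(c[i]+[306,240]).round(1).tolist()+[int(st[i,4])] for i in range(1,n)]
print(spot(cv2.imread("pics/side0.png")),spot(p))
u=np.array([.225,.974,0]);b=np.array([.5534,.0813,.105])
print(proj("side",[b,b+.004*u,b+.008*u]).round(1))
E
```

```text
time: 8.92
tcp_pos: [0.5387, 0.0787, 0.0767]
tcp_rot: [-2.127, -1.693, 0.433]
force: [3.3, -8.4, 6.6]
grip_width: 0.0409
[0.53867297 0.07867066 0.07665774] [ 3.26047309 -8.36256332  6.59525077] [-1.66468053 -0.44225723  0.82094288]
[[311.5, 250.2, 62], [314.2, 247.1, 15]] [[320.7, 243.7, 29], [313.5, 249.5, 16], [307.3, 252.1, 11], [322.7, 252.7, 3]]
[[314.6 246.9]
 [314.1 248.2]
 [313.6 249.5]]
```

View pics/side7.png

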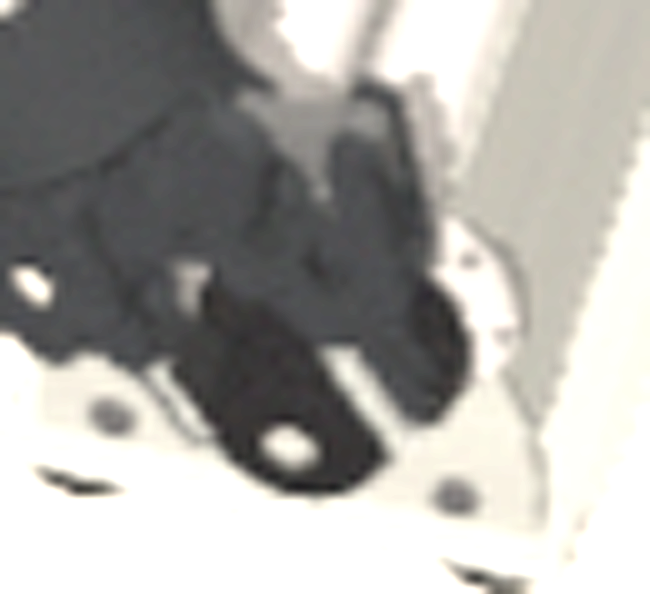

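The knob face spot moved 2.4 px, against 2.6 px predicted for 8 mm. So the knob is about 7.5 mm out and step 1 is met. Next I work out the shifts for turning about the knob's axis, which lies about 32 mm behind the TCP.

```bash
python3 - <<'E'
import numpy as np
from workcell import monitor; import cv2
s=monitor.read_state();R=cv2.Rodrigues(s["tcp_rot"])[0]; yaw=-np.arctan2(R[0,0],R[1,0]);print("yaw",yaw, "R",R.round(3).tolist())
X=np.array([.974,-.225,0]);Z=np.array([0,0,1.]);Y=np.array([.225,.974,0])
P=lambda f:-32*(np.sin(f)*X+np.cos(f)*Z)
for th in np.arange(0,1.25,.1): print(round(th,2),(P(.504-th)-P(.504)).round(1),(-th*Y).round(4))
E
```

```text
yaw -0.22591019725256936 R [[0.224, 0.855, -0.467], [0.975, -0.197, 0.106], [-0.001, -0.479, -0.878]]
0.0 [0. 0. 0.] [-0. -0. -0.]
0.1 [ 2.8 -0.6 -1.4] [-0.0225 -0.0974 -0.    ]
0.2 [ 5.7 -1.3 -2.5] [-0.045  -0.1948 -0.    ]
0.3 [ 8.7 -2.  -3.3] [-0.0675 -0.2922 -0.    ]
0.4 [11.8 -2.7 -3.8] [-0.09   -0.3896 -0.    ]
0.5 [14.9 -3.4 -4. ] [-0.1125 -0.487  -0.    ]
0.6 [18.  -4.2 -3.8] [-0.135  -0.5844 -0.    ]
0.7 [21.1 -4.9 -3.4] [-0.1575 -0.6818 -0.    ]
0.8 [24.1 -5.6 -2.6] [-0.18   -0.7792 -0.    ]
0.9 [27.1 -6.3 -1.5] [-0.2025 -0.8766 -0.    ]
1.0 [29.9 -6.9 -0.1] [-0.225 -0.974 -0.   ]
1.1 [32.5 -7.5  1.5] [-0.2475 -1.0714 -0.    ]
1.2 [35.  -8.1  3.5] [-0.27   -1.1688 -0.    ]
```

```bash
python3 -m creep '[[36,[1.4,-0.3,-0.7],[-0.0113,-0.0487,0]],[36,[2.8,-0.6,-1.4],[-0.0225,-0.0974,0]],[36,[4.2,-1,-2],[-0.0338,-0.1461,0]],[36,[5.7,-1.3,-2.5],[-0.045,-0.1948,0]],[36,[5.7,-1.3,-2.5],[-0.045,-0.1948,0]]]' 45
python3 - <<'E'
from workcell import monitor; import cv2,numpy as np
s=monitor.read_state();R=cv2.Rodrigues(s["tcp_rot"])[0];print("lean",np.arcsin(-R[2,1]),s["force"].round(1),s["ft_torque"].round(2),s["q"].round(2))
E
```

```text
time: 9.43
tcp_pos: [0.5445, 0.0775, 0.0746]
tcp_rot: [-2.268, -1.808, 0.269]
force: [6.6, -8.3, -4.1]
grip_width: 0.0407
lean 0.29422552734732543 [ 6.6 -8.3 -4.1] [-1.93 -1.9   0.67] [ 0.21  0.6  -0.53  1.76  0.17  1.12 -0.6 ]
```

```bash
python3 -m creep '[[36,[1.7,-0.3,-0.7],[-0.0113,-0.0487,0]],[36,[3.3,-0.7,-1.1],[-0.0225,-0.0974,0]],[36,[4.8,-1,-1.4],[-0.0338,-0.1461,0]],[36,[6.4,-1.4,-1.6],[-0.045,-0.1948,0]],[36,[6.4,-1.4,-1.6],[-0.045,-0.1948,0]]]' 45
python3 - <<'E'
from workcell import monitor; import cv2,numpy as np
s=monitor.read_state();R=cv2.Rodrigues(s["tcp_rot"])[0];print("lean",np.arcsin(-R[2,1]),s["force"].round(1),s["ft_torque"].round(2),s["q"].round(2))
E
```

```text
time: 9.85
tcp_pos: [0.5507, 0.0762, 0.0732]
tcp_rot: [-2.398, -1.912, 0.093]
force: [5.7, -9.0, 0.9]
grip_width: 0.0411
lean 0.09478364166405168 [ 5.7 -9.   0.9] [-1.86 -1.05  0.29] [ 0.18  0.5  -0.52  1.9   0.25  0.91 -0.68]
```

```bash
python3 -m creep '[[36,[1.5,-0.3,-0.1],[-0.0113,-0.0487,0]],[36,[3.2,-0.7,-0.2],[-0.0225,-0.0974,0]],[36,[5.1,-1.1,-0.1],[-0.036,-0.156,0]],[36,[5.1,-1.1,-0.1],[-0.036,-0.156,0]],[36,[5.1,-1.1,-0.1],[-0.036,-0.156,0]]]' 45
python3 - <<'E'
from h import *
from workcell import camera,monitor
s=monitor.read_state();R=cv2.Rodrigues(s["tcp_rot"])[0];print("lean",np.arcsin(-R[2,1]),s["tcp_pos"],s["force"].round(1),s["ft_torque"].round(2),s["q"].round(2))
p,d=camera("side")
q=cv2.resize(p[205:265,285:350],None,fx=10,fy=9.9,interpolation=cv2.INTER_CUBIC); cv2.imwrite("pics/side8.png",cv2.convertScaleAbs(q,alpha=2.2,beta=10))
E
```

```text
time: 10.27
tcp_pos: [0.5556, 0.075, 0.0729]
tcp_rot: [2.418, 1.926, 0.057]
force: [1.5, -8.7, 5.4]
grip_width: 0.0406
lean -0.06175440219783521 [0.55561518 0.07497566 0.07287895] [ 1.5 -8.7  5.4] [-1.88 -0.6  -0.06] [ 0.13  0.42 -0.49  2.    0.34  0.74 -0.79]
```

View pics/side8.png

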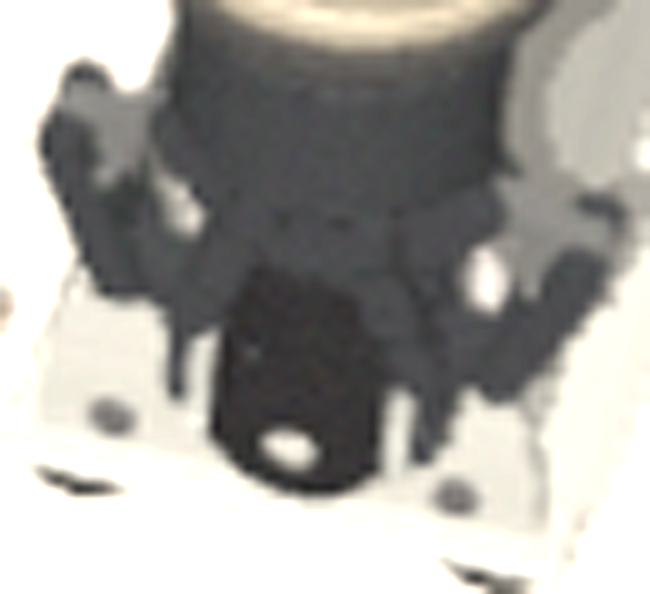

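The mark is hidden, but both fingers straddle the barrel and the spot at (290,447) is still out. I'm at 0.56 rad by the tool, beyond the slot. Next I ease inward until the land carries part of the load.

```bash
cat > st.py <<'E'
from workcell import monitor; import cv2,numpy as np
s=monitor.read_state();R=cv2.Rodrigues(s["tcp_rot"])[0];t=s["tcp_pos"];f=s["force"];Y=np.array([.225,.974,0])
m=s["ft_torque"]
print("turn %.3f a %.2f  faxial %.2f fx^ %.1f fz %.1f  maxial %.2f  j4 %.2f j6 %.2f"%(.504-np.arcsin(-R[2,1]),(Y@(t-[.5369,.0710,0]))*1000,Y@f,.974*f[0]-.225*f[1],f[2],Y@m,s["q"][3],s["q"][5]))
E
python3 st.py
python3 -m creep '[[36,[-0.1,-0.5,0],[0,0,0]],[36,[-0.2,-1,0],[0,0,0]],[36,[-0.2,-1,0],[0,0,0]]]' 45|head -1;python3 st.py
python3 -m creep '[[36,[-0.1,-0.4,0],[0,0,0]],[36,[-0.1,-0.4,0],[0,0,0]]]' 45|head -1;python3 st.py
python3 -m creep '[[36,[-0.1,-0.3,0],[0,0,0]],[36,[-0.1,-0.3,0],[0,0,0]]]' 45|head -1;python3 st.py
```

```text
turn 0.565 a 8.02  faxial -8.71 fx^ 3.0 fz 7.5  maxial -0.66  j4 2.00 j6 0.74
time: 10.57
turn 0.564 a 7.12  faxial -8.57 fx^ 2.1 fz 9.1  maxial -0.44  j4 2.00 j6 0.74
time: 10.73
turn 0.564 a 6.74  faxial -7.78 fx^ 1.5 fz 9.0  maxial -0.41  j4 2.00 j6 0.74
time: 10.9
turn 0.564 a 6.48  faxial -7.28 fx^ 1.8 fz 8.1  maxial -0.52  j4 2.00 j6 0.74
```

```bash

python3 -m creep '[[36,[-0.1,-0.3,0.3],[0,0,0]],[36,[-0.1,-0.3,0.3],[0,0,0]]]' 45|head -1;python3 st.py
python3 -m creep '[[36,[-0.1,-0.3,0.1],[0,0,0]],[36,[-0.1,-0.3,0.1],[0,0,0]]]' 45|head -1;python3 st.py
python3 -m creep '[[36,[-0.1,-0.3,0],[0,0,0]],[36,[-0.1,-0.3,0],[0,0,0]]]' 45|head -1;python3 st.py
```

```text
time: 11.07
turn 0.564 a 6.14  faxial -7.51 fx^ 3.7 fz 5.8  maxial -0.73  j4 2.00 j6 0.74
time: 11.23
turn 0.564 a 6.02  faxial -5.59 fx^ 4.0 fz 3.2  maxial -0.82  j4 2.00 j6 0.74
time: 11.4
turn 0.564 a 5.96  faxial -4.99 fx^ 3.5 fz 4.4  maxial -0.85  j4 2.00 j6 0.74
```

Contact with the land is at about 6.0 mm. I'll load it slightly more, then feel for the notch in 0.03 rad steps.

```bash

python3 -m creep '[[36,[-0.1,-0.4,0.1],[0,0,0]],[36,[-0.1,-0.4,0.1],[0,0,0]]]' 45|head -1;python3 st.py
python3 -m creep '[[36,[0.9,-0.2,0],[-0.00675,-0.0292,0]],[36,[0.9,-0.2,0],[-0.00675,-0.0292,0]]]' 45|head -1;python3 st.py
python3 -m creep '[[36,[0.9,-0.2,0],[-0.00675,-0.0292,0]],[36,[0.9,-0.2,0],[-0.00675,-0.0292,0]]]' 45|head -1;python3 st.py
```

```text
time: 11.57
turn 0.565 a 5.86  faxial -3.77 fx^ 4.7 fz 3.2  maxial -0.92  j4 2.01 j6 0.73
time: 11.73
turn 0.597 a 5.91  faxial -4.96 fx^ 6.0 fz 2.0  maxial -1.19  j4 2.03 j6 0.70
time: 11.9
turn 0.627 a 5.93  faxial -4.68 fx^ 6.2 fz 2.4  maxial -1.23  j4 2.05 j6 0.67
```

```bash

python3 -m creep '[[36,[1.0,-0.3,0.1],[-0.00675,-0.0292,0]],[36,[1.0,-0.3,0.1],[-0.00675,-0.0292,0]],[36,[1.0,-0.3,0.1],[-0.00675,-0.0292,0]]]' 45|head -1;python3 st.py
python3 -m creep '[[36,[1.0,-0.3,0.2],[-0.00675,-0.0292,0]],[36,[1.0,-0.3,0.2],[-0.00675,-0.0292,0]],[36,[1.0,-0.3,0.2],[-0.00675,-0.0292,0]]]' 45|head -1;python3 st.py
```

```text
time: 12.15
turn 0.655 a 5.80  faxial -3.70 fx^ 4.1 fz 4.1  maxial -0.95  j4 2.07 j6 0.64
time: 12.4
turn 0.685 a 5.67  faxial -4.61 fx^ 4.5 fz 2.6  maxial -0.93  j4 2.09 j6 0.61
```

```bash

python3 -m creep '[[36,[0.9,-0.2,0.2],[-0.00675,-0.0292,0]],[36,[0.9,-0.2,0.2],[-0.00675,-0.0292,0]],[36,[0.9,-0.2,0.2],[-0.00675,-0.0292,0]]]' 45|head -1;python3 st.py
python3 -m creep '[[36,[1.0,-0.2,0.2],[-0.00675,-0.0292,0]],[36,[1.0,-0.2,0.2],[-0.00675,-0.0292,0]],[36,[1.0,-0.2,0.2],[-0.00675,-0.0292,0]]]' 45|head -1;python3 st.py
```

```text
time: 12.65
turn 0.714 a 5.13  faxial -6.52 fx^ 4.9 fz 4.3  maxial -0.94  j4 2.11 j6 0.57
time: 12.9
turn 0.744 a 5.08  faxial -6.53 fx^ 4.0 fz 4.5  maxial -0.91  j4 2.13 j6 0.54
```

Around 0.71 rad the support vanished: a fell to 5.1 mm and the axial force rose to 6.5 N. I'll confirm by easing in before turning further.

```bash

python3 -m creep '[[36,[-0.1,-0.5,0],[0,0,0]],[36,[-0.1,-0.5,0],[0,0,0]]]' 45|head -1;python3 st.py
python3 -m creep '[[36,[-0.1,-0.5,0],[0,0,0]],[36,[-0.1,-0.5,0],[0,0,0]]]' 45|head -1;python3 st.py
```

```text
time: 13.07
turn 0.744 a 4.55  faxial -5.89 fx^ 2.8 fz 6.1  maxial -0.71  j4 2.13 j6 0.54
time: 13.23
turn 0.744 a 4.09  faxial -7.39 fx^ 1.5 fz 5.9  maxial -0.70  j4 2.13 j6 0.54
```

It's dropping into the notch, with the robot still carrying the full spring load. I'll follow it in.

```bash

python3 -m creep '[[36,[-0.2,-0.7,0],[0,0,0]],[36,[-0.3,-1.4,0],[0,0,0]],[36,[-0.3,-1.4,0],[0,0,0]]]' 45|head -1;python3 st.py
python3 -m creep '[[36,[-0.2,-0.7,0],[0,0,0]],[36,[-0.4,-1.5,0],[0,0,0]],[36,[-0.4,-1.5,0],[0,0,0]]]' 45|head -1;python3 st.py
```

```text
time: 13.48
turn 0.744 a 2.72  faxial -6.82 fx^ 2.5 fz 6.8  maxial -0.65  j4 2.13 j6 0.54
time: 13.73
turn 0.744 a 1.26  faxial -6.81 fx^ 2.4 fz 5.9  maxial -0.69  j4 2.13 j6 0.54
```

Now I open slowly; the spring takes it the last millimetre.

```bash

python3 -m creep '[[42,[0,0,0],[0,0,0]],[45,[0,0,0],[0,0,0]],[50,[0,0,0],[0,0,0]],[58,[0,0,0],[0,0,0]],[66,[0,0,0],[0,0,0]]]' 20;python3 st.py
python3 -m creep '[[85,[0,0,0],[0,0,0]],[85,[0,0,0],[0,0,0]],[85,[0,0,0],[0,0,0]],[85,[0,0,0],[0,0,0]]]'|tail -1; python3 st.py
python3 - <<'E'
from h import *
from workcell import camera,monitor
s=monitor.read_state();R=cv2.Rodrigues(s["tcp_rot"])[0];print(R[:,2])
p,d=camera("side")
q=cv2.resize(p[205:265,285:350],None,fx=10,fy=9.9,interpolation=cv2.INTER_CUBIC); cv2.imwrite("pics/side9.png",cv2.convertScaleAbs(q,alpha=2.2,beta=10))
E
```

```text
time: 14.15
tcp_pos: [0.5594, 0.0684, 0.0734]
tcp_rot: [2.304, 1.836, 0.22]
force: [-0.5, 0.8, -0.0]
grip_width: 0.0656
turn 0.743 a 2.57  faxial 0.64 fx^ -0.7 fz -0.0  maxial 0.27  j4 2.13 j6 0.54
grip_width: 0.0853
turn 0.744 a 2.47  faxial 0.50 fx^ 0.8 fz -0.8  maxial 0.27  j4 2.13 j6 0.54
[ 0.2314561  -0.05342217 -0.97137745]
```

View pics/side9.png

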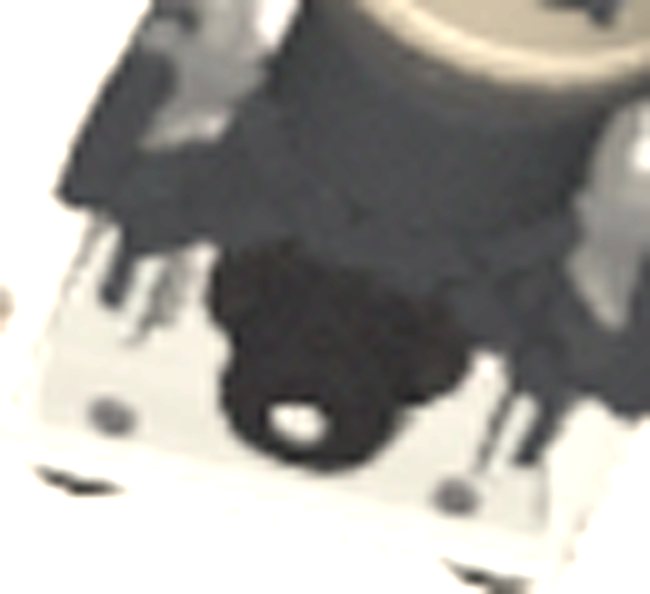

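The spot is back at (298,422), its rest position from before the pull, so the knob is home. I'll retreat along the tool axis.

```bash

python3 -m creep '[[85,[-4.6,1,19],[0,0,0]],[85,[-9.2,2,39],[0,0,0]],[85,[-16,3.5,68],[0,0,0]],[85,[-23,5,97],[0,0,0]],[85,[-30,6.5,126],[0,0,0]]]'
python3 -m creep '[[85,[-30,0,20],[0,0,0]],[85,[-60,0,40],[0,0,0]],[85,[-90,0,60],[0,0,0]],[85,[-90,0,60],[0,0,0]],[85,[-90,0,60],[0,0,0]]]'
python3 - <<'E'
from h import *
from workcell import camera,monitor
p,d=camera("side"); cv2.imwrite("pics/side10f.png",p)
q=cv2.resize(p[205:265,285:350],None,fx=10,fy=9.9,interpolation=cv2.INTER_CUBIC); cv2.imwrite("pics/side10.png",cv2.convertScaleAbs(q,alpha=2.2,beta=10))
o=cv2.imread("pics/side0.png")
def spot(img):
    g=img[240:252,311:320].max(2); m=(g>60).astype(np.uint8); M=cv2.moments(m,True); return M["m10"]/M["m00"]+311,M["m01"]/M["m00"]+240
print(spot(o),spot(p))
E
```

```text
time: 14.95
tcp_pos: [0.529, 0.0749, 0.2007]
tcp_rot: [2.304, 1.837, 0.22]
force: [0.4, -0.6, -0.7]
grip_width: 0.0851
time: 15.37
tcp_pos: [0.4396, 0.0747, 0.2613]
tcp_rot: [2.301, 1.834, 0.224]
force: [1.7, -0.3, 0.5]
grip_width: 0.0851
(313.88235294117646, 247.52941176470588) (313.88235294117646, 247.52941176470588)
```

View pics/side10.png

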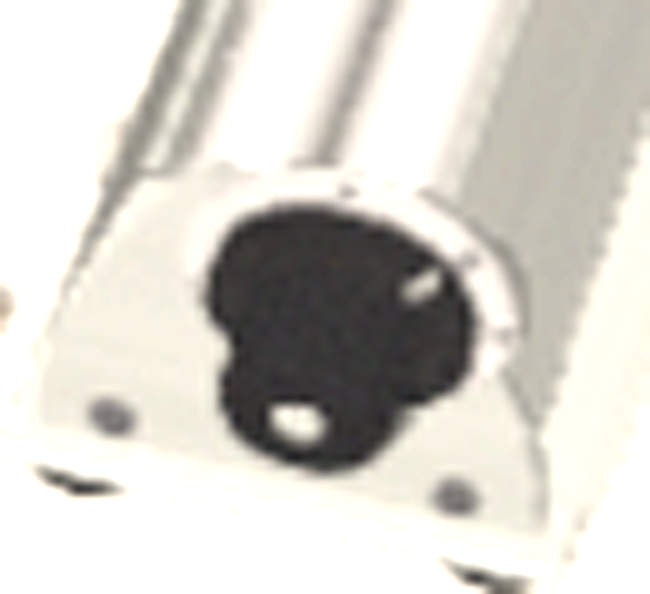

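View pics/side10f.png

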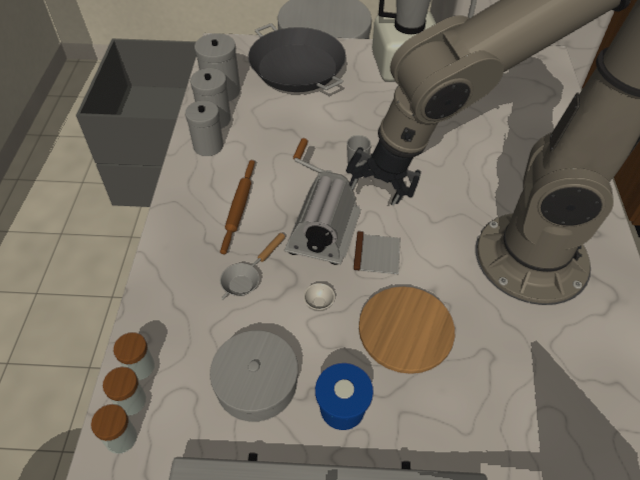

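The pointer mark has turned to (425,282) in the crop, the spot is at exactly its starting pixel, and the other objects look unmoved. One check remains: the knob angle from the mark.

```bash
python3 - <<'E'
from h import *
X=np.array([.974,-.225,0]);Y=np.array([.225,.974,0]);O=np.array([.5398,-.0531,0])
for nm,(u,v) in dict(before=(280+213/5.5-.5,165+355/5.5-.5),after=(285+42.5-.5,205+28.2/.99-.5)).items():
    a,b=cast("side",[(u,v)],0.1)[0],cast("side",[(u,v)],0.15)[0]; k=(.104-Y@(a-O))/(Y@(b-a)); P=a+k*(b-a)
    x=X@(P-O)+.017; z=P[2]-.105; print(nm,np.arctan2(-x,z),np.hypot(x,z))
E
python3 - <<'E'
from workcell import job
print(job.close_job())
E
```

```text
before 0.003417722773418421 0.031879363058189364
after 0.723731152111517 0.032844989860469895
the job is handed in; nothing more can be done
None
```

The dough sheeter is set one notch thinner. The knob is fully home in the next notch at about 0.72 rad, and the job was handed in at about 15 s.

**What I did:** I gripped the knob from above, pulled it about 7.5 mm out and turned it clockwise about its axis. I then rested it lightly on the land and felt forward in 0.03 rad steps. Near 0.71 rad the support dropped away, so I eased it in and let the spring take the last millimetre. Then I opened the gripper and backed off.

**Last checks:**
- **Angle:** the pointer mark went from 0.00 to 0.72 rad in the camera, against 0.74 rad turned by the tool. That small difference is within the notch play.
- **Home:** the spot on the knob's face is back at exactly its starting pixel.
- **Pin load:** I estimate the most the pin carried was about 4 N; I could not measure this force directly. I took one 0.03 rad step after the support had gone, and the turning moment did not rise.
- **Surroundings:** the gripper is well clear, and nothing else looks moved in the picture. I did not measure the other objects' positions.

**What disagreed:** the fingertips stood about 35 mm further back than the stated reach, so the first two grips only caught the top of the knob. I went deeper and gripped again before pulling.

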